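# Drift the soap cutter's stop bar into line and bolt it

### The job

The stop bar of the soap cutter has slipped between two of its index slots. Feel for the nearest slot with the red-handled drift pin through the cover hole marked with the red dot, work the bar gently into line and push the pin fully home; then, with the drift pin left in, fit the black-handled bolt fully home in the hole with the black dot. Never force either pin against the cutter, and leave the other things on the table where they are.

Things in the scene. Friction and masses are not known exactly. Their poses are not given: they have to be found in the camera images.
- cutter: soap cutter, fixed: wooden bed 110 (x) x 250 (y) x 12 mm, origin at its underside's centre, y along the stop bar. On it a metal guide housing 58 x 150 mm, centred 30 mm to +y, its flat top (the cover, 5 mm thick) 62 mm up. Pairs of wooden posts 87 mm high at the -y end. The cover is fixed; only the bar under it slides
- bar_guide (a point): fixed point: middle of the housing, at the height of the stop bar's upper face, 5.5 mm below the cover's top. The steel bar (6 mm thick, white stop plate at its -y end, its place not measured) slides along y, friction about 5 N. It has slots 15 mm long (y), 18 mm across, every 21 mm, with solid 6 mm webs between. Empty space below it down to the bed
- web_level (a point): fixed point 5.5 mm under the red-dot hole's mouth, where a nose that meets a web is stopped. The nearest slot's middle is 3 to 10.5 mm from here, to +y or -y; the nose drops in if within about 2 mm of a slot's middle (probe up to 8.2 mm off centre, find it by feel). Once the nose is through the bar (over 11.5 mm deep), moving it to the hole's centre draws the bar along
- drift_hole (a point): centre of the top mouth of the round 28 mm cover hole with a red dot (the +y hole), on the cover's top face; axes as the cutter's, z up. Once the drift pin is home here, in any slot (whichever is nearest will do), a slot is also in line under the other hole
- bolt_hole (a point): the same for the 28 mm cover hole with a black dot, 84 mm to -y of the other
- stand: wooden pin stand, fixed, 56 (x) x 150 (y) x 50 mm, origin at the centre of its underside, with two through holes of 29 mm at y = +45 and -45 mm; each holds one pin upright, its flange resting on the top; either pin may be in either hole
- drift: drift pin, 100 to 160 g, red square grip 20x20 mm from 4 to 44 mm above the origin, x and y across its flats. Origin: centre of the underside of its flange (36 mm wide, 4 thick). Below: 26 mm wide collar to 4.8 mm down (fits the cover), 14 mm shank to 14 mm (fits a slot), taper to 10.6 mm wide at 20 mm, 10.6 mm nose to 34 mm down. Home: flange on the cover, origin at the hole's point
- bolt: locking bolt (plain pin, pushed in, not turned), 120 g, same flange, collar and grip but black; below the collar a 14 mm wide shank to 20 mm under the origin and a chamfer to 8 mm wide at 26 mm. Home: flange on the cover, origin at the hole's point
- salve_pot: bystander: round salve pot with tan lid, 65 wide, 29 high mm; origin at the underside's centre
- green_bowl: bystander: small green bowl, 100 wide, 48 high mm; origin at the underside's centre
- soap_violet: bystander: violet soap bar, 43x63x25 mm; origin at the underside's centre
- soap_tan: bystander: tan soap bar, 42x63x25 mm; origin at the underside's centre
- soap_cream: bystander: cream soap bar, 43x63x26 mm; origin at the underside's centre
- mould_blue: bystander: small blue silicone soap mould, 83x138x30 mm; origin at the underside's centre
- highlighter: bystander: green highlighter pen lying down, 17x130x17 mm; origin at the underside's centre
There are look-alikes about, which are no part of the job. What is shaped like the drift but green or turquoise is not meant. What is shaped like the bolt but pink is not meant.

How it is judged:
By the outcome, as a careful person would: the job done as asked, in the order asked, and still so for the second after the job is handed in, with the robot touching nothing.
It also fails if it takes over 72 s, if anything falls off the work surface, if the arm or the gripper's body presses on something with over 40 N, if the wrist force passes 120 N, or if a joint passes its speed limit or range.

### The arm

A 7-joint arm with a two-finger parallel gripper is mounted at the origin on a cart in front of the work surface, level with it; the furniture and walls round the work are solid. World frame = base frame: x ahead of the robot, y to its left, z up, the work surface at z = 0. Lengths are in m, angles in rad, forces in N, time in s.
With the tool pointing down it reaches from about 0.4 to 0.875 m from the base axis. Payload 4.4 kg.
Tool frame: the origin (TCP) lies midway between the tips of the shut fingers; the grasp point (between the pads) lies 19 mm behind it; z points along the fingers, y is the direction in which the jaws open and shut (so a half turn about z gives the same grasp; the last joint's range is limited). The gripper opens to 85 mm and grips with 20 to 120 N. Pads are 22 mm wide; open, the fingers measure 114 mm over their backs; the gripper's body (76 mm by 85 mm) begins 54 mm behind the grasp point. The pads swing forward as they close: fully open they stand 13 mm farther back than shut.
Start: joints at [1.067, 0.628, 0.038, 1.517, -0.027, 0.996, -0.02], TCP at [0.276, -0.589, 0.231] pointing down, gripper open.
Joint ranges: [-3.06, 3.06], [-0.37, 2.12], [-1.25, 1.32], [0.18, 2.47], [-1.1, 4.24], [0.23, 1.98], [-2.94, 2.94]. Speed limits (rad/s): [2.57, 2.57, 3.14, 3.14, 3.14, 3.14, 3.14].

### API

Orientations are given as [roll, pitch, yaw] about the fixed x, y, z axes, in that order (R = Rz(yaw) Ry(pitch) Rx(roll)).
In Python, from plant import manip, imaging, sign_off gives the robot as it stands.
- The arm moves only by the tool play_rows, never from a script. Its arguments are lists of equal length, an entry for each row: "delta_rot": the turn, a rotation vector about the world's x, y, z in rad, a list of three; "dp": the shift along the world's x, y, z in cm, a list of three; "jaw": the opening, from -1 (shut) to 1 (fully open). A call has 1 to 5 rows; each row is the pose to reach, as a shift and turn from the pose commanded when the call began; what a row does not reach only later rows make up. A row lasts 1/8 s, in which the tool goes at most 62.5 mm and 10.7 degrees, less where a joint would pass 70% of its speed; a pose out of reach is approached as far as the arm can. A call with a gripper value outside its range is refused whole. The fingers move at their own pace and stop on an object; the grip force is fixed at half the most. Time passes only in rows, so rows that repeat a pose let the fingers close. It gives the time, the measured TCP pose, the force and the opening at its end, in the units of the state.
- manip.get_obs(): the state, without advancing time (a new reading comes with each control period).
- imaging.camera(name): name is "scene" or "top" or "wrist"; returns the picture (420x560x3 uint8, red, green, blue); there is no depth.
- imaging.calibration(name): a dict with "vertical_fov" (degrees; the focal length in pixels is half the picture's height over the tangent of half this angle, whatever the lens; pixels are square), "cx", "cy" (the principal point, pixels), "extrinsics" (4x4, takes a point from camera to world coordinates). Camera axes: x right, y down, z forward; pixel columns grow to the right and rows downward; lengths in m; the calibration is good to about 2 mm. A picture is of the moment at which its call begins: read the wrist's pose just before it. calibration takes no time and is no camera call; for the wrist camera it gives the pose at the moment of the call.
- sign_off(): hands the job in, once; it reports no verdict.
The state is a dict: "time": time; "qpos": joint angles; "joint_velocities": joint speeds; "joint_efforts": joint torques, N m; "tool_pos": TCP position; "tcp_rot": TCP orientation; "force": force on the tool from outside, world axes, zero at the start; "moment": the same for the moment, N m; "width": finger opening in m.
Only numpy, scipy, OpenCV 4.12 (cv2) and the standard library are available. Lean on these libraries where they do the work, as an engineer would, in place of code of your own. Each camera call takes 0.05 s, during which the arm holds its last target.

## Working session

There is one attempt and no reset: what is moved stays moved. The work goes in short steps, Python scripts to look and compute and a tool call to move; the robot and the scene stay as the last step left them, time stands still between calls to the robot, and variables do not carry over. Pictures are saved under pics/ and viewed, and the job is handed in when it is done.

Besides the shell and the picture viewer there is one more tool, called by a JSON object that holds its "fn" and its "kwargs", one argument or row to a line. play_rows: Moves the arm, as the interface text tells. Its arguments: {"type":"object","properties":{"delta_rot":{"type":"array"},"dp":{"type":"array"},"jaw":{"type":"array"}},"required":["delta_rot","dp","jaw"]}

```bash
mkdir -p pics; ls
python3 - <<'E'
from plant import manip, imaging
import cv2,numpy as np
print(manip.get_obs())
for n in ["scene","top","wrist"]:
    c=imaging.calibration(n); print(n,c["vertical_fov"],c["cx"],c["cy"],np.round(c["extrinsics"],4).tolist(), [k for k in c])
    cv2.imwrite(f"pics/{n}0.png",imaging.camera(n)[:,:,::-1])
E
```

```text
pics
{'time': 0.0, 'qpos': array([ 1.0672663 ,  0.62937726,  0.03844826,  1.51837463, -0.02702205,
        0.99627797, -0.01998382]), 'joint_velocities': array([ 1.04003399e-03,  6.66249645e-05, -3.34080199e-05, -1.59154234e-03,
        1.08891267e-03,  1.39460794e-05, -9.07157263e-04]), 'joint_efforts': array([ 1.45738418e-04, -5.63399971e+01,  1.22628573e+00, -1.93443310e+01,
        1.10959390e-02,  1.05764242e-02,  1.22501604e-05]), 'tool_pos': array([ 0.27528842, -0.58813587,  0.23036689]), 'tcp_rot': array([-3.13967356e+00,  1.22144652e-05,  4.37728968e-01]), 'force': array([-0.47210321,  0.80498875, -0.87314763]), 'moment': array([ 0.03555936,  0.08408925, -0.02872505]), 'width': 0.08546984058941223}
scene 53.00547208136669 285.80224867466154 215.2719952514876 [[0.6326, -0.3482, 0.6918, -0.2801], [-0.7742, -0.2617, 0.5763, -0.6232], [-0.0196, -0.9001, -0.4352, 0.5781], [0.0, 0.0, 0.0, 1.0]] ['vertical_fov', 'cx', 'cy', 'extrinsics']
top 43.92067474938043 274.3074493149198 210.57411357420986 [[0.1226, -0.9704, 0.2079, 0.1996], [-0.9925, -0.1196, 0.0268, 0.0105], [-0.0012, -0.2096, -0.9778, 1.5942], [0.0, 0.0, 0.0, 1.0]] ['vertical_fov', 'cx', 'cy', 'extrinsics']
wrist 64.8208724280652 282.7056751510838 211.42739632327647 [[0.4241, -0.8552, -0.298, 0.3518], [-0.9056, -0.4013, -0.1372, -0.5523], [-0.0023, 0.3281, -0.9447, 0.372], [0.0, 0.0, 0.0, 1.0]] ['vertical_fov', 'cx', 'cy', 'extrinsics']
```

View pics/scene0.png

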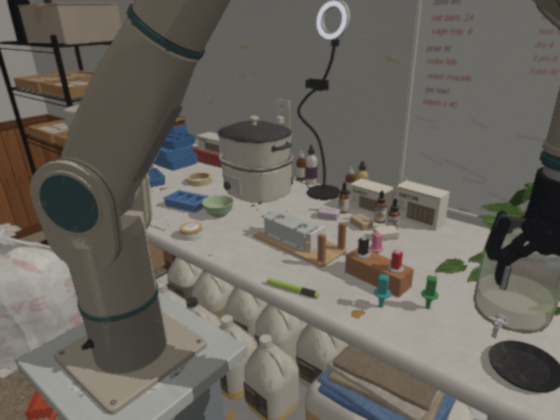

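View pics/top0.png

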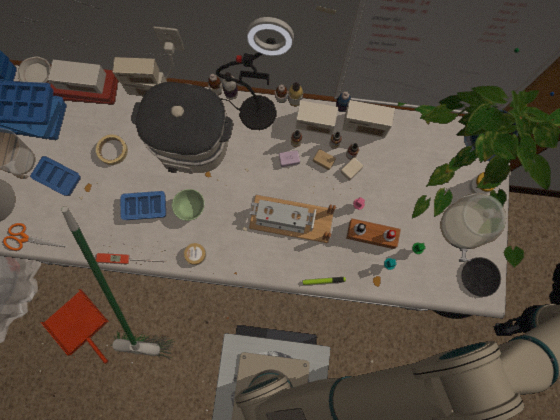

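View pics/wrist0.png

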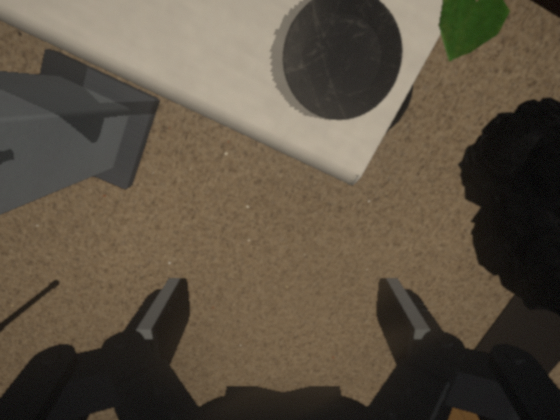

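Candidates for the drift: red pin in stand (scene 397,260 / top 391,234), turquoise (382,288 / 390,264), green (431,290 / 419,247). Candidates for the bolt: black in stand (363,245 / 361,228), pink (377,240 / 359,203). I choose red and black, both in the stand, and check them in a close crop.

Run:
```python
import cv2,numpy as np
a=cv2.imread("pics/top0.png")[185:280,235:435]
b=cv2.imread("pics/scene0.png")[200:315,245:445]
cv2.imwrite("pics/crop0.png",np.vstack([cv2.resize(a,(600,285),interpolation=cv2.INTER_CUBIC),cv2.resize(b,(540,310),interpolation=cv2.INTER_CUBIC)if 0 else cv2.resize(b[:104],(600,312),interpolation=cv2.INTER_CUBIC)]))
```

```text
(no output)
```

View pics/crop0.png

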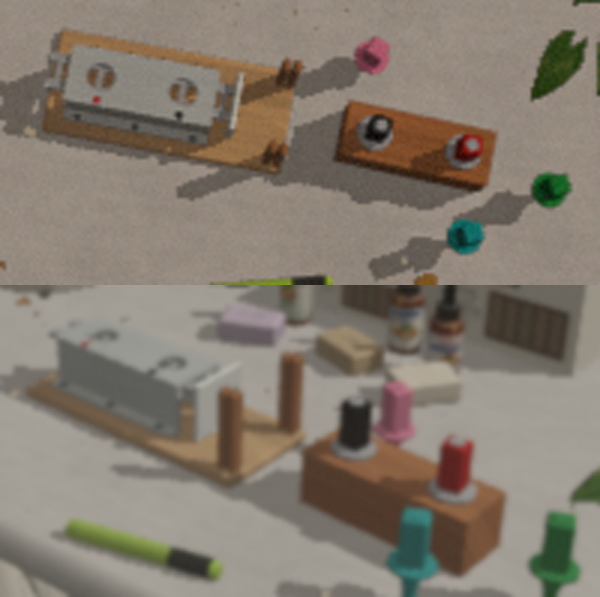

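The crop confirms it: red pin at the right stand hole (top 391,232), black at the left one (361,226). The red-dot hole is the left cover hole (top 268.5,210), black-dot hole at (296.5,215.5).

```bash
cat > h.py <<'E'
from plant import manip, imaging
import cv2,numpy as np
def K(name):
    c=imaging.calibration(name); f=210/np.tan(np.radians(c["vertical_fov"]/2)); return f,c["cx"],c["cy"],np.array(c["extrinsics"])
def ray(k,u,v,z):
    f,cx,cy,E=k
    d=E[:3,:3]@np.array([(u-cx)/f,(v-cy)/f,1]); o=E[:3,3]
    return o+d*(z-o[2])/d[2]
def proj(k,p):
    f,cx,cy,E=k
    q=E[:3,:3].T@(np.array(p)-E[:3,3]); return q[0]/q[2]*f+cx,q[1]/q[2]*f+cy
E
python3 - <<'E'
from h import *
k=K("top")
for n,u,v,z in [("red",391,232.3,.094),("blk",361,226.3,.094),("dh",268.5,210.5,.062),("bh",296.3,215.3,.062)]: print(n,ray(k,u,v,z).round(4))
# stand top corners in crop
for u,v in [(348,102),(496,130),(484,187),(335,158)]: print(ray(k,235+u/3,185+v/3,.05).round(4))
for u,v in [(63,30),(297,70),(280,172),(43,130)]: print(ray(k,235+u/3,185+v/3,.012).round(4))
E
```

```text
red [ 0.4959 -0.2944  0.094 ]
blk [ 0.5029 -0.2059  0.094 ]
dh [0.5235 0.0699 0.062 ]
bh [ 0.5191 -0.0148  0.062 ]
[ 0.5305 -0.1803  0.05  ]
[ 0.5201 -0.3303  0.05  ]
[ 0.4611 -0.3226  0.05  ]
[ 0.4721 -0.1727  0.05  ]
[0.5785 0.1168 0.012 ]
[ 0.5658 -0.1294  0.012 ]
[ 0.4575 -0.1227  0.012 ]
[0.471  0.1235 0.012 ]
```

{"fn": "play_rows", "kwargs": {
  "dp": [
    [0, 2, 3],
    [3, 7, 5],
    [6, 12, 5],
    [9, 17, 5],
    [12, 22, 5]
  ],
  "delta_rot": [
    [0, 0, 0],
    [0, 0, -0.1],
    [0, 0, -0.2],
    [0, 0, -0.3],
    [0, 0, -0.4]
  ],
  "jaw": [1, 1, 1, 1, 1]
}}

```text
time: 0.78
tool_pos: [0.3963, -0.3669, 0.2813]
tcp_rot: [-3.141, -0.0, 0.034]
force: [1.1, -0.5, -0.5]
width: 0.0854
```

{"fn": "play_rows", "kwargs": {
  "dp": [
    [4, 4, 0],
    [7.5, 8, 0],
    [9.5, 11.5, 0],
    [9.5, 11.5, 0]
  ],
  "delta_rot": [
    [0, 0, 0],
    [0, 0, -0.05],
    [0, 0, -0.1],
    [0, 0, -0.1]
  ],
  "jaw": [1, 1, 1, 1]
}}

```text
time: 1.27
tool_pos: [0.4926, -0.2494, 0.2809]
tcp_rot: [-3.139, -0.0, -0.055]
force: [0.1, 0.3, 0.2]
width: 0.0853
```

Run:
```python
from h import *
print(manip.get_obs()["tool_pos"],manip.get_obs()["tcp_rot"])
cv2.imwrite("pics/w1.png",imaging.camera("wrist")[:,:,::-1])
k=K("wrist"); np.save("w1.npy",np.array([k[0],k[1],k[2],*k[3].ravel()]))
```

```text
[ 0.49264574 -0.24938976  0.28086029] [-3.13929405e+00 -5.07248556e-05 -5.50609138e-02]
```

View pics/w1.png

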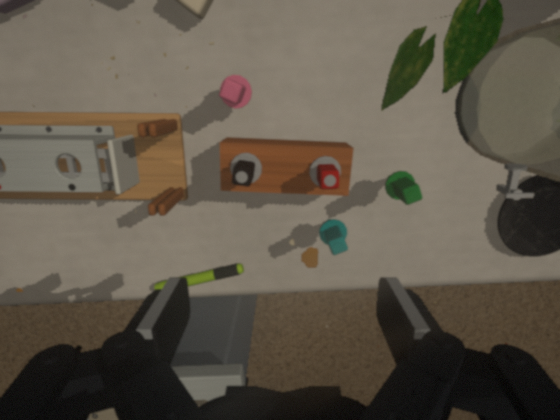

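Run:
```python
import cv2,numpy as np
a=cv2.imread("pics/w1.png")
c1=cv2.resize(a[130:205,210:360],(800,400),interpolation=cv2.INTER_CUBIC)
cv2.imwrite("pics/w1c.png",c1)
```

```text
(no output)
```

View pics/w1c.png

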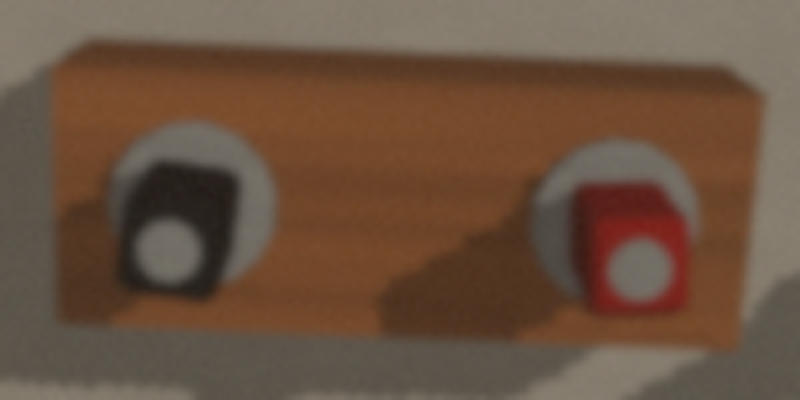

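Run:
```python
from h import *
w=np.load("w1.npy");k=(w[0],w[1],w[2],w[3:].reshape(4,4))
r=lambda x,y,z: ray(k,210+x/5.333,130+y/5.333,z)
for n,x,y,z in [("redtop",640,271,.094),("redfl",615,221,.054),("blktop",168,250,.094),("blkfl",192,204,.054)]: print(n,r(x,y,z).round(4))
def yaw(p,q): d=r(*p,.094)-r(*q,.094); return np.degrees(np.arctan2(d[0],-d[1]))  # rel to -y
print(yaw((688,310),(600,315)),yaw((685,230),(585,237)), yaw((212,298),(122,288)))
```

```text
redtop [ 0.4914 -0.3     0.094 ]
redfl [ 0.4924 -0.3001  0.054 ]
blktop [ 0.5008 -0.2104  0.094 ]
blkfl [ 0.5013 -0.2108  0.054 ]
0.05119311383361089 0.7685927068142087 -9.881557930721083
```

{"fn": "play_rows", "kwargs": {
  "dp": [
    [0, -2.5, -4],
    [0, -5, -9],
    [0, -5, -13],
    [0, -5, -13],
    [0, -5, -13]
  ],
  "delta_rot": [
    [0, 0, 0.03],
    [0, 0, 0.06],
    [0, 0, 0.06],
    [0, 0, 0.06],
    [0, 0, 0.06]
  ],
  "jaw": [1, 1, 1, 1, 1]
}}

```text
time: 1.95
tool_pos: [0.4909, -0.3048, 0.1527]
tcp_rot: [3.14, -0.002, -0.003]
force: [0.9, 0.8, 0.0]
width: 0.0852
```

Run:
```python
from h import *
print(manip.get_obs()["tool_pos"],manip.get_obs()["tcp_rot"])
k=K("wrist"); np.save("w2.npy",np.array([k[0],k[1],k[2],*k[3].ravel()]))
a=imaging.camera("wrist")[:,:,::-1];cv2.imwrite("pics/w2.png",a)
hsv=cv2.cvtColor(np.ascontiguousarray(a),cv2.COLOR_BGR2HSV)
m=(((hsv[...,0]<6)|(hsv[...,0]>172))&(hsv[...,1]>150)&(hsv[...,2]>60)).astype(np.uint8)
n,l,s,c=cv2.connectedComponentsWithStats(m); print([ (s[i].tolist(),c[i].round(1)) for i in range(1,n) if s[i,4]>100])
p=proj(k,[.492,-.3,.094]);print(p)
x0,y0=int(p[0])-100,int(p[1])-75
cv2.imwrite("pics/w2c.png",cv2.resize(a[y0:y0+150,x0:x0+200],(800,600),interpolation=cv2.INTER_CUBIC));print(x0,y0)
```

```text
[ 0.49091836 -0.30481864  0.15265763] [ 3.14037585e+00 -1.50532192e-03 -3.16359780e-03]
[([256, 198, 29, 42, 823], array([270.8, 216.2]))]
(np.float64(275.6897281140384), np.float64(231.37498911355723))
175 156
```

View pics/w2c.png

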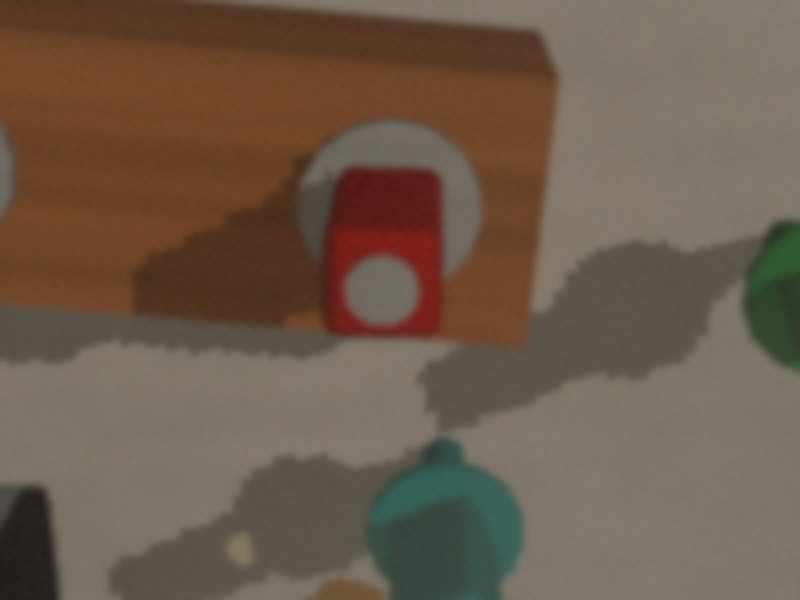

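Run:
```python
from h import *
w=np.load("w2.npy");k=(w[0],w[1],w[2],w[3:].reshape(4,4))
r=lambda x,y,z: ray(k,175+x/4,156+y/4,z)
for n,x,y,z in [("redtop",384.5,282.5,.094),("disk",382,290,.094),("redfl",390,211,.054)]: print(n,r(x,y,z).round(4))
d=r(442,335,.094)-r(328,335,.094);print(d,np.arctan2(d[0],-d[1]))
print(r(530,346,.05)-r(0,305,.05))
print(k[3][:3,3])
```

```text
redtop [ 0.4954 -0.2971  0.094 ]
disk [ 0.494  -0.2966  0.094 ]
redfl [ 0.4942 -0.2968  0.054 ]
[-6.10798120e-05 -1.88206391e-02  0.00000000e+00] -0.0032453519470551917
[-0.00929911 -0.10603894  0.        ]
[ 0.57507563 -0.30468096  0.29434052]
```

{"fn": "play_rows", "kwargs": {
  "dp": [
    [0.35, 0.7, -2],
    [0.35, 0.7, -5],
    [0.35, 0.7, -7],
    [0.35, 0.7, -9],
    [0.35, 0.7, -9]
  ],
  "delta_rot": [
    [0, 0, 0],
    [0, 0, 0],
    [0, 0, 0],
    [0, 0, 0],
    [0, 0, 0]
  ],
  "jaw": [1, 1, 1, 1, 1]
}}

```text
time: 2.62
tool_pos: [0.4944, -0.2967, 0.0619]
tcp_rot: [3.141, -0.0, -0.002]
force: [-0.0, -0.2, 0.3]
width: 0.0855
```

{"fn": "play_rows", "kwargs": {
  "dp": [
    [0, 0, 0],
    [0, 0, 0],
    [0, 0, 0],
    [0, 0, 0],
    [0, 0, 0]
  ],
  "delta_rot": [
    [0, 0, 0],
    [0, 0, 0],
    [0, 0, 0],
    [0, 0, 0],
    [0, 0, 0]
  ],
  "jaw": [-0.3, -0.7, -1, -1, -1]
}}

```text
time: 3.25
tool_pos: [0.4944, -0.2969, 0.062]
tcp_rot: [3.141, -0.001, -0.002]
force: [-0.1, 1.1, 5.8]
width: 0.019
```

Run:
```python
from h import *
o=manip.get_obs();print(o["tool_pos"],o["tcp_rot"],o["force"],o["moment"],o["width"])
a=imaging.camera("wrist")[:,:,::-1];cv2.imwrite("pics/w3.png",a)
```

```text
[ 0.49443698 -0.29687536  0.0619748 ] [ 3.14122581e+00 -8.69705626e-04 -2.24095639e-03] [-0.05316497  1.0694787   5.84043499] [ 0.06619834  0.12638598 -0.03241412] 0.01897990992902875
```

View pics/w3.png

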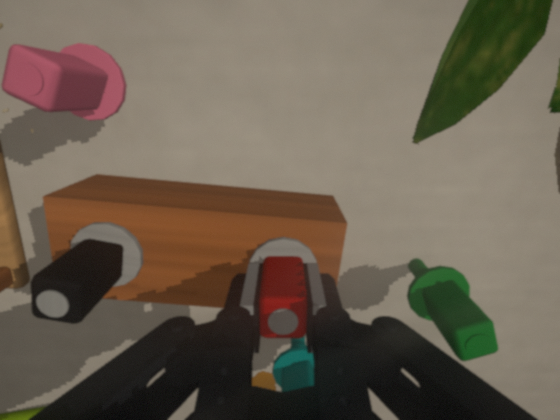

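{"fn": "play_rows", "kwargs": {
  "dp": [
    [0, 0, 2],
    [0, 0, 5],
    [0, 0, 8],
    [-0.5, 1, 11],
    [-1, 5, 11]
  ],
  "delta_rot": [
    [0, 0, 0],
    [0, 0, 0],
    [0, 0, 0],
    [0, 0, 0],
    [0, 0, 0]
  ],
  "jaw": [-1, -1, -1, -1, -1]
}}

```text
time: 3.92
tool_pos: [0.4851, -0.2496, 0.1735]
tcp_rot: [3.138, -0.005, -0.007]
force: [0.4, 1.6, -2.3]
width: 0.019
```

{"fn": "play_rows", "kwargs": {
  "dp": [
    [0, 5, 0.5],
    [-0.5, 11, 0.5],
    [-1, 17, 0.5],
    [-2, 23, 0.5],
    [-2.5, 26.5, 0.5]
  ],
  "delta_rot": [
    [0, 0, 0],
    [0, 0, 0],
    [0, 0, -0.02],
    [0, 0, -0.05],
    [0, 0, -0.05]
  ],
  "jaw": [-1, -1, -1, -1, -1]
}}

```text
time: 4.55
tool_pos: [0.4578, 0.0216, 0.1761]
tcp_rot: [-3.141, 0.001, -0.049]
force: [0.6, -1.1, -1.0]
width: 0.0191
```

{"fn": "play_rows", "kwargs": {
  "dp": [
    [0, 0, 0],
    [0, 0, 0],
    [0, 0, 0]
  ],
  "delta_rot": [
    [0, 0, 0],
    [0, 0, 0],
    [0, 0, 0]
  ],
  "jaw": [-1, -1, -1]
}}

```text
time: 4.92
tool_pos: [0.4592, 0.0167, 0.1763]
tcp_rot: [3.141, -0.0, -0.055]
force: [-0.1, -0.3, -1.5]
width: 0.0191
```

Run:
```python
from h import *
o=manip.get_obs();print(o["tool_pos"],o["tcp_rot"],o["force"],o["width"])
k=K("wrist"); np.save("w4.npy",np.array([k[0],k[1],k[2],*k[3].ravel()]))
a=imaging.camera("wrist")[:,:,::-1];cv2.imwrite("pics/w4.png",a)
```

```text
[0.45922995 0.01674163 0.17626224] [ 3.14090589e+00 -8.46990847e-05 -5.48440243e-02] [-0.05772697 -0.31616317 -1.52895961] 0.019072451573879275
```

View pics/w4.png

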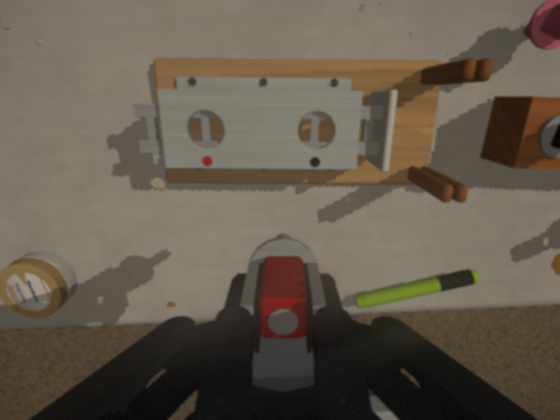

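Run:
```python
import cv2,numpy as np
a=cv2.imread("pics/w4.png")
c1=cv2.resize(a[75:185,160:360],(800,440),interpolation=cv2.INTER_CUBIC)
cv2.imwrite("pics/w4c.png",c1)
```

```text
(no output)
```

View pics/w4c.png

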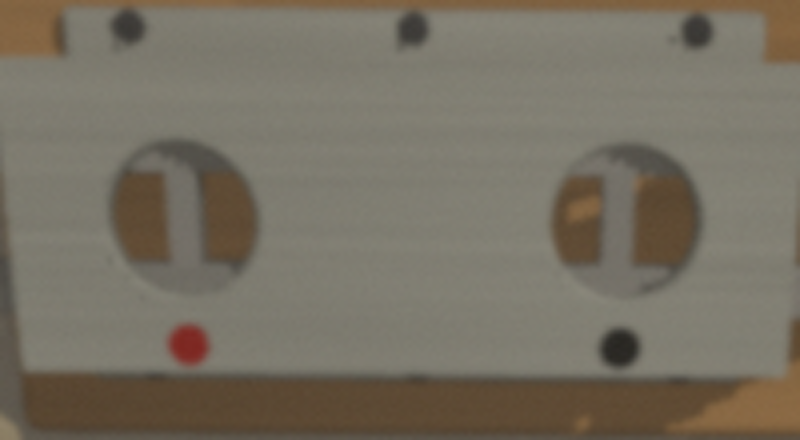

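```bash
python3 - <<'E'
from h import *
w=np.load("w4.npy");k=(w[0],w[1],w[2],w[3:].reshape(4,4))
r=lambda x,y,z: ray(k,160+x/4,75+y/4,z)
D=r(184.5,218.5,.062);B=r(627,220.5,.062)
v=D-B;print(D.round(4),B.round(4),np.linalg.norm(v),"yaw",np.arctan2(-v[0],v[1]))
u=v/np.linalg.norm(v)
for c,xs in [(D,(163,168,185,200,206)),(B,(598,604,618,632,637))]:
  print([ (round(float(u@(r(x,218,.0565)-c))*1000,2)) for x in xs],[ (round(float(u@(r(x,218,.0505)-c))*1000,2)) for x in xs])
print(k[3][:3,3])
print(cv2.__version__)
E
python3 - <<'E'
import cv2
a=cv2.imread("pics/w4.png")
print(a[128:132,195:217].mean(axis=2).mean(axis=0).round().tolist())
print(a[128:132,304:328].mean(axis=2).mean(axis=0).round().tolist())
E
```

```text
[0.5231 0.0713 0.062 ] [ 0.5181 -0.0119  0.062 ] 0.0834205490194792 yaw -0.059099083877473015
[5.37, 4.41, 1.14, -1.75, -2.91] [6.82, 5.83, 2.48, -0.47, -1.65]
[5.05, 3.89, 1.2, -1.5, -2.46] [4.57, 3.39, 0.63, -2.13, -3.11]
[0.54345791 0.01243885 0.31782595]
4.12.0
[73.0, 74.0, 74.0, 73.0, 74.0, 77.0, 87.0, 100.0, 108.0, 110.0, 110.0, 110.0, 109.0, 107.0, 99.0, 86.0, 78.0, 74.0, 73.0, 74.0, 73.0, 73.0]
[87.0, 85.0, 82.0, 81.0, 79.0, 80.0, 88.0, 101.0, 109.0, 111.0, 111.0, 112.0, 110.0, 104.0, 92.0, 80.0, 74.0, 73.0, 72.0, 73.0, 73.0, 73.0, 73.0, 73.0]
```

Run:
```python
from h import *
w=np.load("w4.npy");k=(w[0],w[1],w[2],w[3:].reshape(4,4))
a=cv2.imread("pics/w4.png");cv2.imwrite("pics/w4d.png",cv2.resize(a[220:345,230:340],(528,600),interpolation=cv2.INTER_CUBIC))
o=np.array([.4592,.0167,.1763])
for off in (.010,.012,.014):
  org=o-[0,0,off]
  ang=np.linspace(0,2*np.pi,73)
  for nm,rr,z in (("flange",.018,.004),("nose",.0053,-.034)):
    P=np.array([proj(k,org+[rr*np.cos(t),rr*np.sin(t),z]) for t in ang])
    print(off,nm,"L,R,top",P[:,0].min().round(1),P[:,0].max().round(1),P[:,1].min().round(1))
  print("top",proj(k,org+[0,0,.044]))
```

```text
0.01 flange L,R,top 247.7 319.0 240.7
0.01 nose L,R,top 274.6 291.8 234.1
top (np.float64(283.5477837069999), np.float64(325.0560440387676))
0.012 flange L,R,top 248.1 318.6 239.1
0.012 nose L,R,top 274.7 291.8 232.8
top (np.float64(283.53468950252324), np.float64(321.76369239084613))
0.014 flange L,R,top 248.5 318.2 237.4
0.014 nose L,R,top 274.7 291.7 231.6
top (np.float64(283.5219671943805), np.float64(318.56484879147985))
```

View pics/w4d.png

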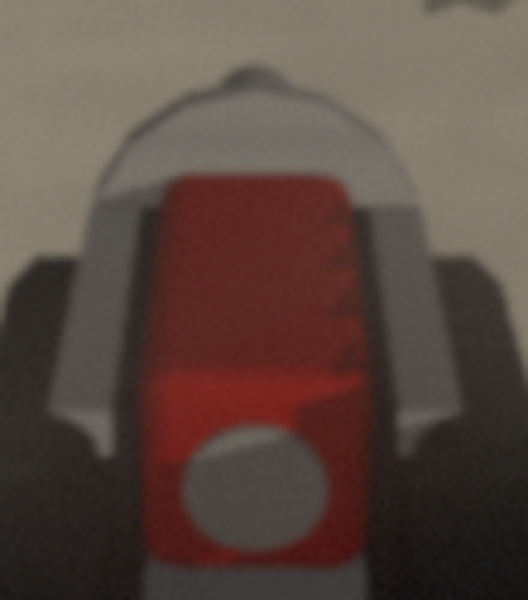

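{"fn": "play_rows", "kwargs": {
  "dp": [
    [3, 2.5, 0],
    [6.3, 4.7, -1],
    [6.3, 4.7, -4],
    [6.3, 4.7, -6],
    [6.3, 4.7, -6]
  ],
  "delta_rot": [
    [0, 0, 0],
    [0, 0, 0],
    [0, 0, 0],
    [0, 0, 0],
    [0, 0, 0]
  ],
  "jaw": [-1, -1, -1, -1, -1]
}}

```text
time: 5.6
tool_pos: [0.521, 0.0641, 0.1149]
tcp_rot: [3.14, 0.003, -0.054]
force: [0.3, -0.5, -0.6]
width: 0.0193
```

{"fn": "play_rows", "kwargs": {
  "dp": [
    [0, 0, 0],
    [0, 0, 0]
  ],
  "delta_rot": [
    [0, 0, 0],
    [0, 0, 0]
  ],
  "jaw": [-1, -1]
}}

```text
time: 5.85
tool_pos: [0.5229, 0.0651, 0.1173]
tcp_rot: [-3.141, -0.002, -0.053]
force: [0.0, -0.4, -1.2]
width: 0.0193
```

Run:
```python
from h import *
o=manip.get_obs();print(o["tool_pos"],o["tcp_rot"],o["force"],o["width"])
k=K("wrist"); np.save("w5.npy",np.array([k[0],k[1],k[2],*k[3].ravel()]))
a=imaging.camera("wrist")[:,:,::-1];cv2.imwrite("pics/w5.png",a)
b=imaging.camera("scene")[:,:,::-1];cv2.imwrite("pics/s5.png",cv2.resize(b[190:270,240:350],(770,560),interpolation=cv2.INTER_CUBIC))
```

```text
[0.5228838  0.06508526 0.11730625] [-3.14119558e+00 -1.96680052e-03 -5.28004982e-02] [ 0.04186477 -0.37602194 -1.19789664] 0.01928525949137351
```

View pics/w5.png

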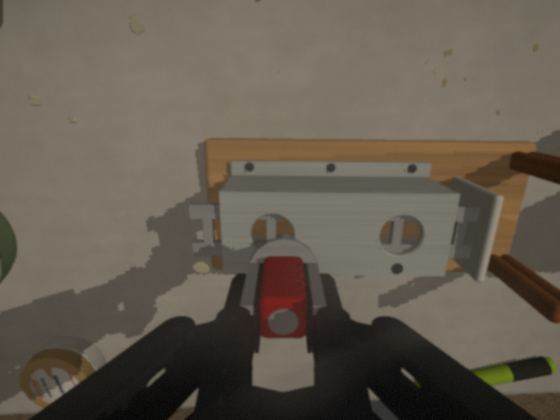

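View pics/s5.png

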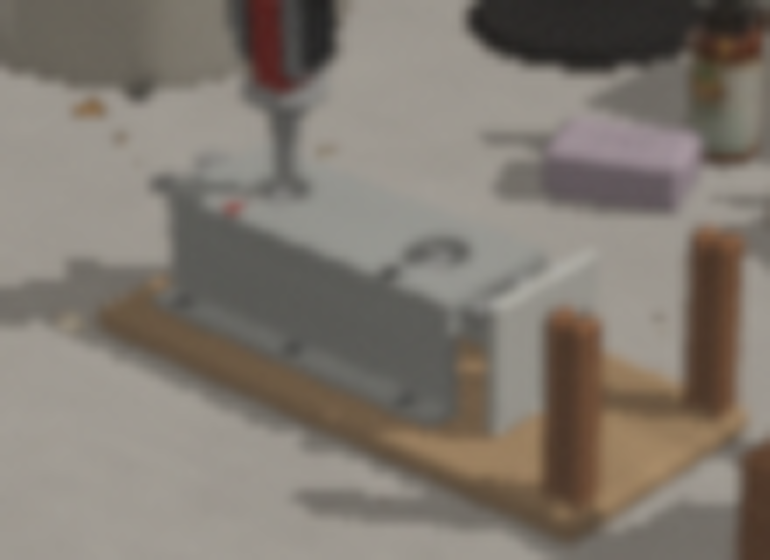

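Run:
```python
from h import *
a=cv2.imread("pics/w5.png");cv2.imwrite("pics/w5c.png",cv2.resize(a[200:280,230:430],(800,320),interpolation=cv2.INTER_CUBIC))
```

```text
(no output)
```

View pics/w5c.png

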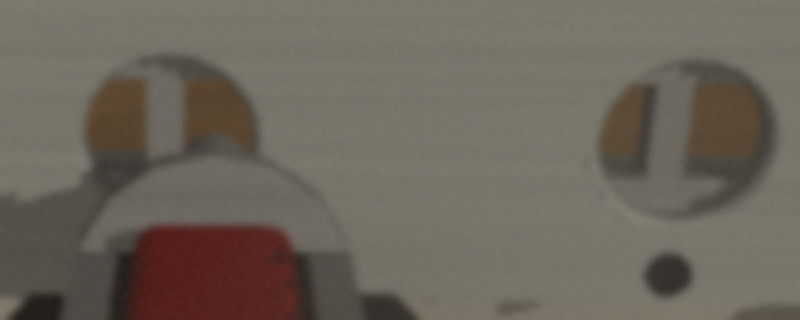

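Run:
```python
from h import *
w=np.load("w5.npy");k=(w[0],w[1],w[2],w[3:].reshape(4,4))
r=lambda x,y,z: ray(k,230+x/4,200+y/4,z)
D=r(171.5,134,.062);B=r(687.5,138.5,.062);v=D-B
print(D.round(4),B.round(4),np.linalg.norm(v),np.arctan2(-v[0],v[1]))
u=v/np.linalg.norm(v)
for c,xs,y in [(D,(147,184),120),(B,(645,656,687),130)]:
  print([ (round(float(u@(r(x,y,.0565)-c))*1000,2)) for x in xs])
print(proj(k,[.52288,.06509,.1173-.012-.034]), (215,137), np.array([230+215/4,200+137/4]))
print([proj(k,np.array([.52288,.06509,.1173-.012])+[.0053*np.cos(t),.0053*np.sin(t),-.034])[1] for t in (0,)])
```

```text
[0.5242 0.0717 0.062 ] [ 0.519  -0.0114  0.062 ] 0.08327824242096526 -0.06171207407603748
[4.21, -1.91]
[5.06, 3.24, -1.89]
(np.float64(283.18759924958806), np.float64(240.76914325601498)) (215, 137) [283.75 234.25]
[np.float64(232.8729324266159)]
```

{"fn": "play_rows", "kwargs": {
  "dp": [
    [0, -0.14, 0],
    [0, -0.14, -0.5],
    [0, -0.14, -0.8],
    [0, -0.14, -1.0],
    [0, -0.14, -1.1]
  ],
  "delta_rot": [
    [0, 0, 0],
    [0, 0, 0],
    [0, 0, 0],
    [0, 0, 0],
    [0, 0, 0]
  ],
  "jaw": [-1, -1, -1, -1, -1]
}}

```text
time: 6.58
tool_pos: [0.522, 0.0639, 0.105]
tcp_rot: [3.142, 0.0, -0.052]
force: [0.2, 0.6, -1.7]
width: 0.0192
```

{"fn": "play_rows", "kwargs": {
  "dp": [
    [0, 0, 0],
    [0, 0, -0.1],
    [0, 0, -0.1]
  ],
  "delta_rot": [
    [0, 0, 0],
    [0, 0, 0],
    [0, 0, 0]
  ],
  "jaw": [-1, -1, -1]
}}

```text
time: 6.95
tool_pos: [0.5221, 0.0639, 0.1043]
tcp_rot: [3.142, -0.0, -0.052]
force: [0.2, -0.9, -1.2]
width: 0.0191
```

{"fn": "play_rows", "kwargs": {
  "dp": [
    [0, 0, -0.1],
    [0, 0, -0.2],
    [0, 0, -0.3],
    [0, 0, -0.3]
  ],
  "delta_rot": [
    [0, 0, 0],
    [0, 0, 0],
    [0, 0, 0],
    [0, 0, 0]
  ],
  "jaw": [-1, -1, -1, -1]
}}

```text
time: 7.45
tool_pos: [0.522, 0.0639, 0.1012]
tcp_rot: [3.142, 0.0, -0.052]
force: [-0.3, 0.7, -1.0]
width: 0.019
```

{"fn": "play_rows", "kwargs": {
  "dp": [
    [0, 0, -0.1],
    [0, 0, -0.2],
    [0, 0, -0.3],
    [0, 0, -0.3]
  ],
  "delta_rot": [
    [0, 0, 0],
    [0, 0, 0],
    [0, 0, 0],
    [0, 0, 0]
  ],
  "jaw": [-1, -1, -1, -1]
}}

```text
time: 7.95
tool_pos: [0.522, 0.0639, 0.0982]
tcp_rot: [3.142, 0.0, -0.052]
force: [0.3, 0.5, -0.8]
width: 0.0193
```

{"fn": "play_rows", "kwargs": {
  "dp": [
    [0, 0, -0.1],
    [0, 0, -0.2],
    [0, 0, -0.27],
    [0, 0, -0.27]
  ],
  "delta_rot": [
    [0, 0, 0],
    [0, 0, 0],
    [0, 0, 0],
    [0, 0, 0]
  ],
  "jaw": [-1, -1, -1, -1]
}}

```text
time: 8.45
tool_pos: [0.5221, 0.0639, 0.0956]
tcp_rot: [3.142, 0.0, -0.052]
force: [0.3, 1.0, -1.6]
width: 0.0193
```

{"fn": "play_rows", "kwargs": {
  "dp": [
    [0, 0, -0.08],
    [0, 0.1, -0.08],
    [0.01, 0.2, -0.08],
    [0.01, 0.3, -0.08],
    [0.02, 0.3, -0.08]
  ],
  "delta_rot": [
    [0, 0, 0],
    [0, 0, 0],
    [0, 0, 0],
    [0, 0, 0],
    [0, 0, 0]
  ],
  "jaw": [-1, -1, -1, -1, -1]
}}

```text
time: 9.07
tool_pos: [0.5221, 0.0656, 0.0948]
tcp_rot: [3.14, 0.0, -0.053]
force: [0.2, -5.4, -1.6]
width: 0.0192
```

{"fn": "play_rows", "kwargs": {
  "dp": [
    [0, 0.1, 0],
    [0.01, 0.2, 0],
    [0.02, 0.3, 0],
    [0.02, 0.4, 0],
    [0.03, 0.4, 0]
  ],
  "delta_rot": [
    [0, 0, 0],
    [0, 0, 0],
    [0, 0, 0],
    [0, 0, 0],
    [0, 0, 0]
  ],
  "jaw": [-1, -1, -1, -1, -1]
}}

```text
time: 9.7
tool_pos: [0.5225, 0.07, 0.0948]
tcp_rot: [3.141, 0.0, -0.053]
force: [-0.4, -4.2, -0.4]
width: 0.0191
```

{"fn": "play_rows", "kwargs": {
  "dp": [
    [0, 0.1, 0],
    [0.01, 0.2, 0],
    [0.02, 0.3, 0],
    [0.02, 0.35, 0],
    [0.02, 0.35, 0]
  ],
  "delta_rot": [
    [0, 0, 0],
    [0, 0, 0],
    [0, 0, 0],
    [0, 0, 0],
    [0, 0, 0]
  ],
  "jaw": [-1, -1, -1, -1, -1]
}}

```text
time: 10.32
tool_pos: [0.5227, 0.074, 0.0948]
tcp_rot: [3.141, 0.0, -0.053]
force: [0.8, -5.0, -0.9]
width: 0.0191
```

Run:
```python
from h import *
o=manip.get_obs();print(o["tool_pos"],o["tcp_rot"],o["force"],o["moment"])
k=K("wrist"); np.save("w6.npy",np.array([k[0],k[1],k[2],*k[3].ravel()]))
a=imaging.camera("wrist")[:,:,::-1];cv2.imwrite("pics/w6.png",cv2.resize(a[190:290,220:460],(800,333),interpolation=cv2.INTER_CUBIC))
```

```text
[0.52270291 0.07396662 0.09478562] [ 3.14114094e+00  1.52844804e-04 -5.25846423e-02] [ 0.79176592 -4.97751529 -0.85121871] [-1.32549271  0.08197034  0.00220759]
```

View pics/w6.png

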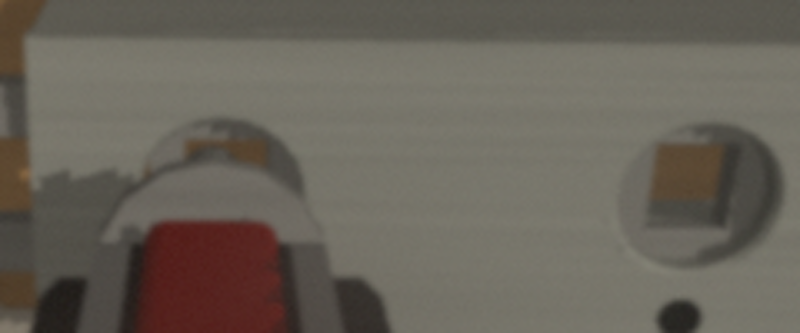

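Run:
```python
from h import *
w=np.load("w6.npy");k=(w[0],w[1],w[2],w[3:].reshape(4,4))
s=3.3333
r=lambda x,y,z: ray(k,220+x/s,190+y/s,z)
B=r(699.5,195,.062);u=np.array([.055,.9985,0])
print(B.round(4),(B+84e-3*u).round(4))
for x,y in [(648,185),(738,185),(741,170),(732,215),(645,215)]: print(x,round(float(u@(r(x,y,.0565)-B))*1000,2))
D=r(222,0,.062)
for x in (145,301): print(round(r(x,180,.062)[1],4))
for x in (185,268): print(round(r(x,148,.0565)[1],4))
```

```text
[ 0.5192 -0.0111  0.062 ] [0.5238 0.0727 0.062 ]
648 6.81
738 -9.3
741 -9.37
732 -9.17
645 6.56
0.0851
0.0581
0.0781
0.0634
```

{"fn": "play_rows", "kwargs": {
  "dp": [
    [0, 0.06, 0],
    [0, 0.06, 0],
    [0.05, -0.1, 0],
    [0.1, -0.27, 0],
    [0.1, -0.27, 0]
  ],
  "delta_rot": [
    [0, 0, 0],
    [0, 0, 0],
    [0, 0, 0],
    [0, 0, 0],
    [0, 0, 0]
  ],
  "jaw": [-1, -1, -1, -1, -1]
}}

```text
time: 11.0
tool_pos: [0.5242, 0.0727, 0.095]
tcp_rot: [-3.14, -0.001, -0.052]
force: [0.1, -0.4, -2.0]
width: 0.0197
```

{"fn": "play_rows", "kwargs": {
  "dp": [
    [0, 0, -0.1],
    [0, 0, -0.2],
    [0, 0, -0.3],
    [0, 0, -0.4],
    [0, 0, -0.4]
  ],
  "delta_rot": [
    [0, 0, 0],
    [0, 0, 0],
    [0, 0, 0],
    [0, 0, 0],
    [0, 0, 0]
  ],
  "jaw": [-1, -1, -1, -1, -1]
}}

```text
time: 11.62
tool_pos: [0.5237, 0.0717, 0.0907]
tcp_rot: [3.142, 0.0, -0.052]
force: [0.1, -0.8, -2.4]
width: 0.0191
```

{"fn": "play_rows", "kwargs": {
  "dp": [
    [0, 0, -0.1],
    [0, 0, -0.2],
    [0, 0, -0.3],
    [0, 0, -0.4],
    [0, 0, -0.4]
  ],
  "delta_rot": [
    [0, 0, 0],
    [0, 0, 0],
    [0, 0, 0],
    [0, 0, 0],
    [0, 0, 0]
  ],
  "jaw": [-1, -1, -1, -1, -1]
}}

```text
time: 12.25
tool_pos: [0.5237, 0.0717, 0.0867]
tcp_rot: [3.142, 0.0, -0.052]
force: [0.6, 0.9, -1.0]
width: 0.0193
```

{"fn": "play_rows", "kwargs": {
  "dp": [
    [0, 0, -0.1],
    [0, 0, -0.2],
    [0, 0, -0.3],
    [0, 0, -0.4],
    [0, 0, -0.4]
  ],
  "delta_rot": [
    [0, 0, 0],
    [0, 0, 0],
    [0, 0, 0],
    [0, 0, 0],
    [0, 0, 0]
  ],
  "jaw": [-1, -1, -1, -1, -1]
}}

```text
time: 12.88
tool_pos: [0.5237, 0.0717, 0.0827]
tcp_rot: [3.142, 0.0, -0.052]
force: [0.4, 0.1, -2.7]
width: 0.0191
```

{"fn": "play_rows", "kwargs": {
  "dp": [
    [0, 0, -0.1],
    [0, 0, -0.2],
    [0, 0, -0.3],
    [0, 0, -0.3]
  ],
  "delta_rot": [
    [0, 0, 0],
    [0, 0, 0],
    [0, 0, 0],
    [0, 0, 0]
  ],
  "jaw": [-1, -1, -1, -1]
}}

```text
time: 13.38
tool_pos: [0.5237, 0.0717, 0.0797]
tcp_rot: [3.142, 0.0, -0.052]
force: [0.0, -0.0, -1.5]
width: 0.0191
```

{"fn": "play_rows", "kwargs": {
  "dp": [
    [0, 0, -0.1],
    [0, 0, -0.15],
    [0, 0, -0.2],
    [0, 0, -0.2]
  ],
  "delta_rot": [
    [0, 0, 0],
    [0, 0, 0],
    [0, 0, 0],
    [0, 0, 0]
  ],
  "jaw": [-1, -1, -1, -1]
}}

```text
time: 13.88
tool_pos: [0.5238, 0.0717, 0.0778]
tcp_rot: [3.142, -0.0, -0.052]
force: [-0.2, 0.6, -1.2]
width: 0.0193
```

{"fn": "play_rows", "kwargs": {
  "dp": [
    [0, 0, -0.1],
    [0, 0, -0.2],
    [0, 0, -0.25],
    [0, 0, -0.25]
  ],
  "delta_rot": [
    [0, 0, 0],
    [0, 0, 0],
    [0, 0, 0],
    [0, 0, 0]
  ],
  "jaw": [-1, -1, -1, -1]
}}

```text
time: 14.38
tool_pos: [0.5238, 0.0717, 0.0752]
tcp_rot: [3.142, 0.0, -0.052]
force: [-0.1, -0.3, -0.1]
width: 0.0193
```

{"fn": "play_rows", "kwargs": {
  "dp": [
    [0, 0, -0.05],
    [0, 0, -0.1],
    [0, 0, -0.12],
    [0, 0, -0.12]
  ],
  "delta_rot": [
    [0, 0, 0],
    [0, 0, 0],
    [0, 0, 0],
    [0, 0, 0]
  ],
  "jaw": [-1, -1, -1, -1]
}}

```text
time: 14.88
tool_pos: [0.5238, 0.0717, 0.0741]
tcp_rot: [3.142, -0.0, -0.052]
force: [0.1, -0.0, -2.3]
width: 0.0195
```

Nearly home; step until light contact is felt.

{"fn": "play_rows", "kwargs": {
  "dp": [
    [0, 0, -0.04],
    [0, 0, -0.04]
  ],
  "delta_rot": [
    [0, 0, 0],
    [0, 0, 0]
  ],
  "jaw": [-1, -1]
}}

```text
time: 15.12
tool_pos: [0.5238, 0.0717, 0.074]
tcp_rot: [-3.142, -0.0, -0.052]
force: [-1.8, -0.5, 3.1]
width: 0.019
```

{"fn": "play_rows", "kwargs": {
  "dp": [
    [0, 0, -0.04],
    [0, 0, -0.04]
  ],
  "delta_rot": [
    [0, 0, 0],
    [0, 0, 0]
  ],
  "jaw": [-1, -1]
}}

```text
time: 15.38
tool_pos: [0.5238, 0.0717, 0.074]
tcp_rot: [-3.141, -0.0, -0.052]
force: [-1.2, -0.6, 6.0]
width: 0.0193
```

{"fn": "play_rows", "kwargs": {
  "dp": [
    [0, 0, -0.04],
    [0, 0, -0.04]
  ],
  "delta_rot": [
    [0, 0, 0],
    [0, 0, 0]
  ],
  "jaw": [-1, -1]
}}

```text
time: 15.62
tool_pos: [0.5238, 0.0717, 0.0739]
tcp_rot: [-3.141, -0.0, -0.052]
force: [-3.5, -0.7, 10.0]
width: 0.0191
```

{"fn": "play_rows", "kwargs": {
  "dp": [
    [0, 0, 0.06],
    [0, 0, 0.06],
    [0, 0, 0.06],
    [0, 0, 0.06]
  ],
  "delta_rot": [
    [0, 0, 0],
    [0, 0, 0],
    [0, 0, 0],
    [0, 0, 0]
  ],
  "jaw": [-1, -0.5, 0.2, 0.2]
}}

```text
time: 16.12
tool_pos: [0.5238, 0.0717, 0.0733]
tcp_rot: [3.142, 0.0, -0.052]
force: [0.6, -0.1, -0.3]
width: 0.0509
```

{"fn": "play_rows", "kwargs": {
  "dp": [
    [0, 0, 0],
    [0, 0, 2],
    [0, 0, 5],
    [0, -2, 9],
    [-1, -6, 11]
  ],
  "delta_rot": [
    [0, 0, 0],
    [0, 0, 0],
    [0, 0, 0],
    [0, 0, 0],
    [0, 0, 0]
  ],
  "jaw": [0.2, 0.2, 0.2, 0.2, 0.5]
}}

```text
time: 16.75
tool_pos: [0.5155, 0.0128, 0.1854]
tcp_rot: [-3.14, -0.004, -0.048]
force: [-0.4, -0.5, -0.2]
width: 0.0639
```

{"fn": "play_rows", "kwargs": {
  "dp": [
    [-0.5, -6, 0],
    [-2, -12, 0],
    [-2.5, -18, 0],
    [-2.5, -20, 0],
    [-2.5, -20, 0]
  ],
  "delta_rot": [
    [0, 0, 0],
    [0, 0, -0.05],
    [0, 0, -0.1],
    [0, 0, -0.1],
    [0, 0, -0.1]
  ],
  "jaw": [1, 1, 1, 1, 1]
}}

```text
time: 17.38
tool_pos: [0.4883, -0.1902, 0.1835]
tcp_rot: [3.141, -0.0, -0.156]
force: [-0.1, 0.6, 0.4]
width: 0.0855
```

Run:
```python
from h import *
o=manip.get_obs();print(o["tool_pos"],o["tcp_rot"],o["force"],o["moment"])
k=K("wrist"); np.save("w7.npy",np.array([k[0],k[1],k[2],*k[3].ravel()]))
a=imaging.camera("wrist")[:,:,::-1];cv2.imwrite("pics/w7.png",a)
b=imaging.camera("scene")[:,:,::-1];cv2.imwrite("pics/s7.png",cv2.resize(b[180:300,240:430],(760,480),interpolation=cv2.INTER_CUBIC))
```

```text
[ 0.48834878 -0.19017162  0.1834849 ] [ 3.14095031e+00 -1.90878585e-04 -1.56123318e-01] [-0.09357466  0.56081368  0.42018371] [-0.05514545 -0.01376998 -0.02326915]
```

View pics/w7.png

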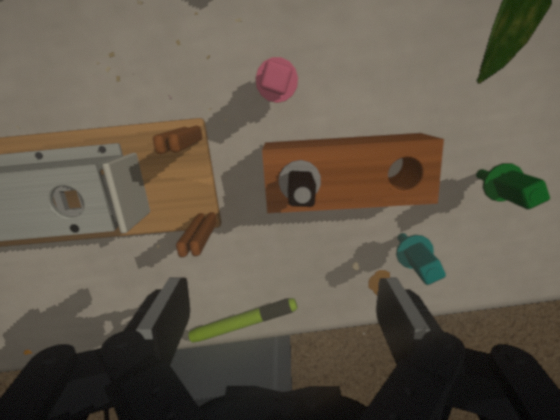

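View pics/s7.png

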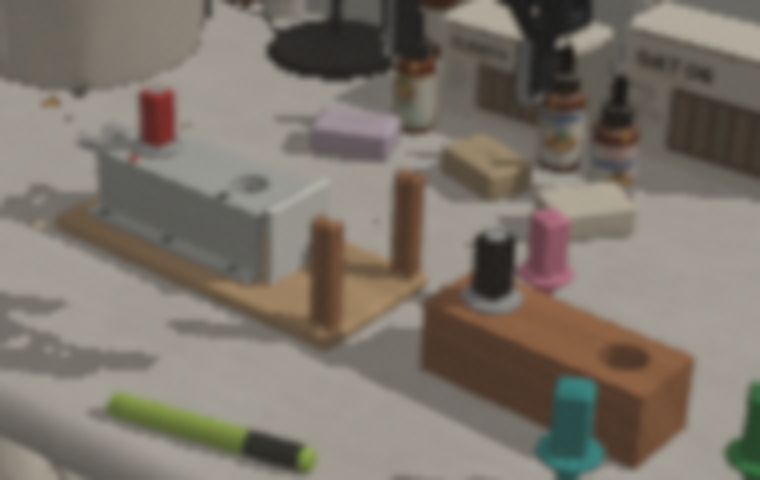

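Run:
```python
from h import *
a=cv2.imread("pics/w7.png");cv2.imwrite("pics/w7c.png",cv2.resize(a[145:225,250:350],(800,640)[:1]+(640,),interpolation=cv2.INTER_CUBIC)[:600])
```

```text
(no output)
```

View pics/w7c.png

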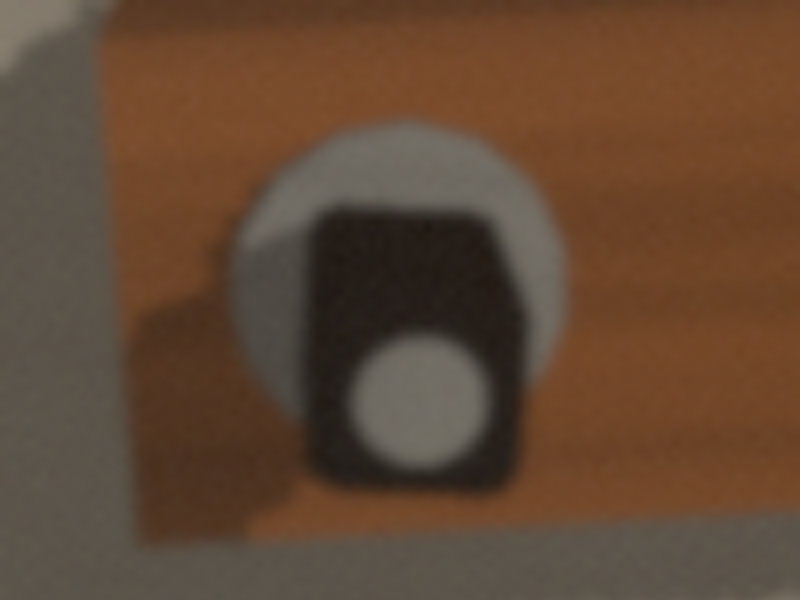

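Run:
```python
from h import *
w=np.load("w7.npy");k=(w[0],w[1],w[2],w[3:].reshape(4,4))
r=lambda x,y,z: ray(k,250+x/8,145+y/8,z)
print(r(421,400,.094).round(4),r(400,282,.054).round(4),r(416,395,.094).round(4))
d=r(505,492,.094)-r(330,488,.094);print(np.arctan2(d[0],-d[1]))
```

```text
[ 0.5026 -0.2069  0.094 ] [ 0.5037 -0.2071  0.054 ] [ 0.5031 -0.2065  0.094 ]
-0.1800592862800122
```

{"fn": "play_rows", "kwargs": {
  "dp": [
    [0.8, -0.9, -3],
    [1.45, -1.7, -6],
    [1.45, -1.7, -9],
    [1.45, -1.7, -11],
    [1.45, -1.7, -12.1]
  ],
  "delta_rot": [
    [0, 0, -0.02],
    [0, 0, -0.02],
    [0, 0, -0.02],
    [0, 0, -0.02],
    [0, 0, -0.02]
  ],
  "jaw": [0.4, 0.4, 0.4, 0.4, 0.4]
}}

```text
time: 18.1
tool_pos: [0.5033, -0.2029, 0.0614]
tcp_rot: [-3.14, 0.002, -0.169]
force: [-0.4, 0.4, -0.5]
width: 0.0597
```

{"fn": "play_rows", "kwargs": {
  "dp": [
    [0, 0, 0],
    [0, 0, 0],
    [0, 0, 0],
    [0, 0, 0],
    [0, 0, 0]
  ],
  "delta_rot": [
    [0, 0, 0],
    [0, 0, 0],
    [0, 0, 0],
    [0, 0, 0],
    [0, 0, 0]
  ],
  "jaw": [0.4, -0.7, -1, -1, -1]
}}

```text
time: 18.73
tool_pos: [0.504, -0.2057, 0.0635]
tcp_rot: [3.141, -0.002, -0.172]
force: [0.4, 0.6, 5.8]
width: 0.019
```

Run:
```python
from h import *
o=manip.get_obs();print(o["tool_pos"],o["tcp_rot"],o["force"],o["width"])
a=imaging.camera("wrist")[:,:,::-1];cv2.imwrite("pics/w8.png",a)
```

```text
[ 0.50395506 -0.20568304  0.06350156] [ 3.14127802e+00 -1.85557898e-03 -1.72436415e-01] [0.37415283 0.64362913 5.82703338] 0.019040472284208305
```

View pics/w8.png

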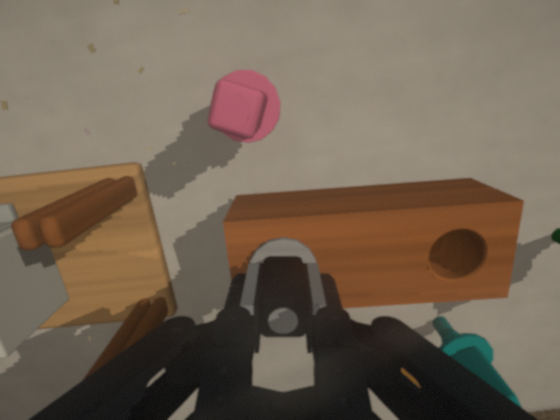

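{"fn": "play_rows", "kwargs": {
  "dp": [
    [0, 0, 2],
    [0, 0, 5],
    [0, 0, 8],
    [0, 0, 11],
    [0, 3, 11.5]
  ],
  "delta_rot": [
    [0, 0, 0],
    [0, 0, 0],
    [0, 0, 0],
    [0, 0, 0],
    [0, 0, 0]
  ],
  "jaw": [-1, -1, -1, -1, -1]
}}

```text
time: 19.4
tool_pos: [0.5043, -0.1782, 0.1798]
tcp_rot: [3.139, -0.005, -0.177]
force: [-0.0, 0.4, -0.9]
width: 0.019
```

{"fn": "play_rows", "kwargs": {
  "dp": [
    [0.3, 5, 0],
    [0.8, 10, 0],
    [1.4, 16.2, 0],
    [1.4, 16.2, 0],
    [1.4, 16.2, 0]
  ],
  "delta_rot": [
    [0, 0, 0.05],
    [0, 0, 0.1],
    [0, 0, 0.12],
    [0, 0, 0.12],
    [0, 0, 0.12]
  ],
  "jaw": [-1, -1, -1, -1, -1]
}}

```text
time: 20.02
tool_pos: [0.517, -0.0135, 0.1775]
tcp_rot: [3.141, 0.0, -0.052]
force: [0.6, -0.7, -1.9]
width: 0.019
```

Run:
```python
from h import *
o=manip.get_obs();print(o["tool_pos"],o["tcp_rot"],o["force"],o["width"])
k=K("wrist"); np.save("w9.npy",np.array([k[0],k[1],k[2],*k[3].ravel()]))
a=imaging.camera("wrist")[:,:,::-1];cv2.imwrite("pics/w9.png",cv2.resize(a[190:350,180:380],(750,600),interpolation=cv2.INTER_CUBIC))
p=o["tool_pos"]
for off in (.012,.0135,.015):
  org=p-[0,0,off]; ang=np.linspace(0,6.28,73)
  for nm,rr,z in (("flange",.018,.004),("tip",.004,-.026)):
    P=np.array([proj(k,org+[rr*np.cos(t),rr*np.sin(t),z]) for t in ang]); P=(P-[180,190])*3.75
    print(off,nm,P[:,0].min().round(1),P[:,0].max().round(1),P[:,1].min().round(1))
  print((np.array(proj(k,org+[0,0,.044]))-[180,190])*3.75)
```

```text
[ 0.51697885 -0.01352358  0.17747434] [ 3.14096973e+00  3.35237211e-04 -5.16653746e-02] [ 0.57596518 -0.69582794 -1.87799113] 0.019011280087370273
0.012 flange 254.8 519.2 183.8
0.012 tip 361.6 411.8 187.6
[387.60807463 493.83526633]
0.0135 flange 255.9 518.1 179.1
0.0135 tip 361.7 411.6 183.7
[387.57942405 484.80534772]
0.015 flange 256.9 517.0 174.6
0.015 tip 361.9 411.5 179.9
[387.55137929 475.9663667 ]
```

View pics/w9.png

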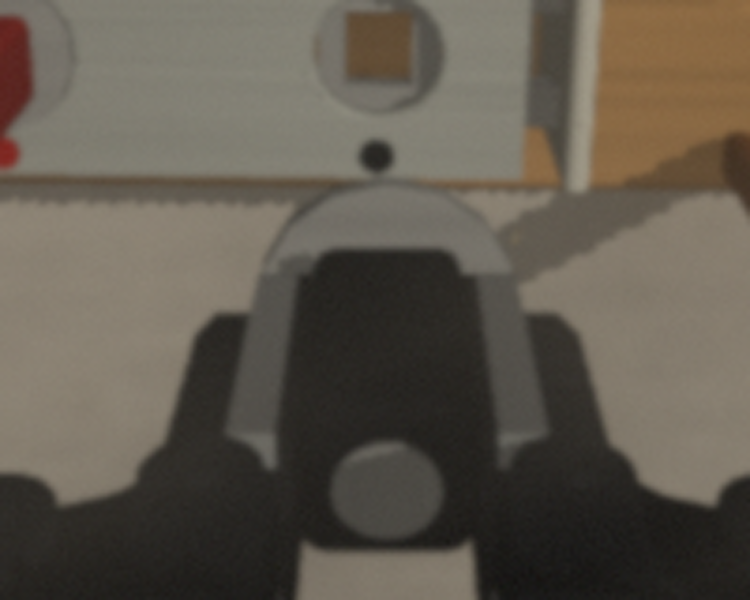

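{"fn": "play_rows", "kwargs": {
  "dp": [
    [0.1, 0.1, -2],
    [0.2, 0.15, -4],
    [0.2, 0.15, -6],
    [0.2, 0.15, -6.5],
    [0.2, 0.15, -6.5]
  ],
  "delta_rot": [
    [0, 0, 0],
    [0, 0, 0],
    [0, 0, 0],
    [0, 0, 0],
    [0, 0, 0]
  ],
  "jaw": [-1, -1, -1, -1, -1]
}}

```text
time: 20.7
tool_pos: [0.5192, -0.013, 0.1126]
tcp_rot: [3.141, 0.0, -0.054]
force: [-0.1, 0.4, -1.1]
width: 0.019
```

{"fn": "play_rows", "kwargs": {
  "dp": [
    [0, 0, 0],
    [0, 0, 0]
  ],
  "delta_rot": [
    [0, 0, 0],
    [0, 0, 0]
  ],
  "jaw": [-1, -1]
}}

```text
time: 20.95
tool_pos: [0.5198, -0.0119, 0.1132]
tcp_rot: [-3.142, -0.001, -0.052]
force: [0.1, 0.2, -1.6]
width: 0.0194
```

Run:
```python
from h import *
o=manip.get_obs();print(o["tool_pos"],o["tcp_rot"],o["force"],o["width"])
k=K("wrist"); np.save("w10.npy",np.array([k[0],k[1],k[2],*k[3].ravel()]))
a=imaging.camera("wrist")[:,:,::-1];cv2.imwrite("pics/w10.png",cv2.resize(a[190:290,180:380],(800,400),interpolation=cv2.INTER_CUBIC))
c=np.array([.5192,-.0121,.062])
P=np.array([proj(k,c+[.014*np.cos(t),.014*np.sin(t),0]) for t in np.linspace(0,6.28,73)]);P=(P-[180,190])*4
print(P.min(0),P.max(0))
b=imaging.camera("scene")[:,:,::-1];cv2.imwrite("pics/s10.png",cv2.resize(b[190:270,240:350],(770,560),interpolation=cv2.INTER_CUBIC))
```

```text
[ 0.51976065 -0.01190248  0.11317583] [-3.14153915e+00 -1.33591306e-03 -5.23694231e-02] [ 0.09662811  0.19162759 -1.55077761] 0.019396103795926153
[325.9094136  109.92639045] [502.36624231 271.97764841]
```

View pics/w10.png

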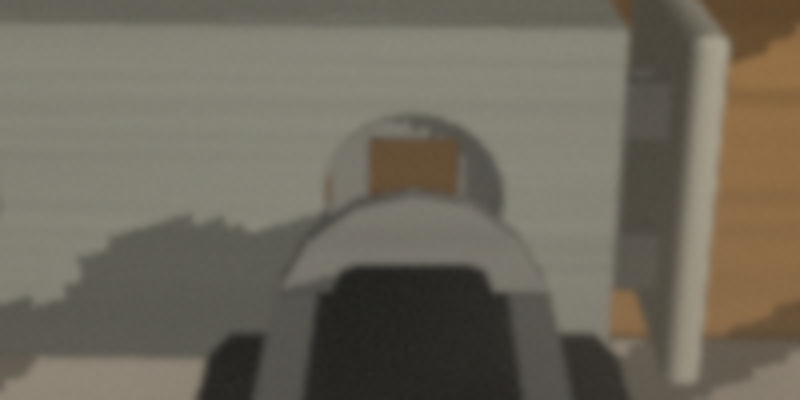

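View pics/s10.png

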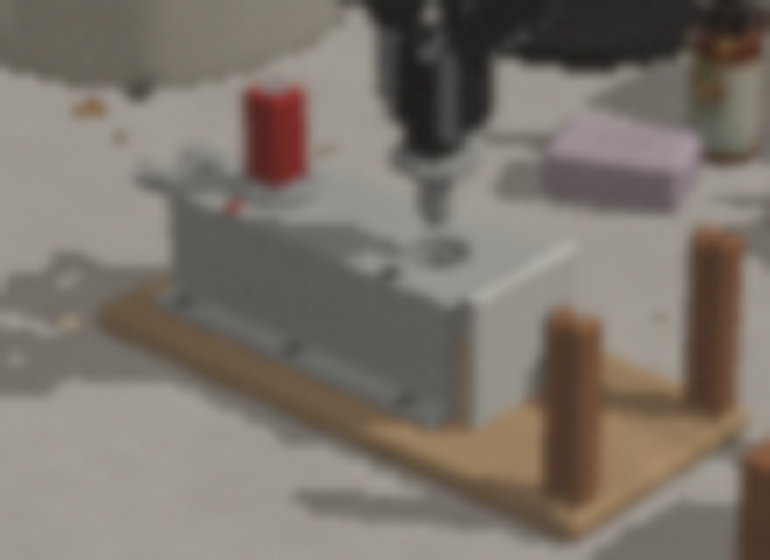

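{"fn": "play_rows", "kwargs": {
  "dp": [
    [0, 0, -0.4],
    [0, 0, -0.8],
    [0, 0, -1.1],
    [0, 0, -1.4],
    [0, 0, -1.4]
  ],
  "delta_rot": [
    [0, 0, 0],
    [0, 0, 0],
    [0, 0, 0],
    [0, 0, 0],
    [0, 0, 0]
  ],
  "jaw": [-1, -1, -1, -1, -1]
}}

```text
time: 21.68
tool_pos: [0.5191, -0.0118, 0.0982]
tcp_rot: [3.142, 0.001, -0.052]
force: [0.0, 0.1, -0.7]
width: 0.0192
```

{"fn": "play_rows", "kwargs": {
  "dp": [
    [0, 0, -0.1],
    [0, 0, -0.2],
    [0, 0, -0.3],
    [0, 0, -0.4],
    [0, 0, -0.4]
  ],
  "delta_rot": [
    [0, 0, 0],
    [0, 0, 0],
    [0, 0, 0],
    [0, 0, 0],
    [0, 0, 0]
  ],
  "jaw": [-1, -1, -1, -1, -1]
}}

```text
time: 22.3
tool_pos: [0.5193, -0.0118, 0.0945]
tcp_rot: [3.142, 0.0, -0.052]
force: [-0.4, -0.3, -1.3]
width: 0.0188
```

{"fn": "play_rows", "kwargs": {
  "dp": [
    [0, 0, -0.1],
    [0, 0, -0.2],
    [0, 0, -0.3],
    [0, 0, -0.3]
  ],
  "delta_rot": [
    [0, 0, 0],
    [0, 0, 0],
    [0, 0, 0],
    [0, 0, 0]
  ],
  "jaw": [-1, -1, -1, -1]
}}

```text
time: 22.8
tool_pos: [0.5192, -0.0118, 0.0914]
tcp_rot: [3.142, 0.0, -0.052]
force: [0.7, -0.1, -1.1]
width: 0.0191
```

{"fn": "play_rows", "kwargs": {
  "dp": [
    [0, 0, -0.1],
    [0, 0, -0.2],
    [0, 0, -0.3],
    [0, 0, -0.3]
  ],
  "delta_rot": [
    [0, 0, 0],
    [0, 0, 0],
    [0, 0, 0],
    [0, 0, 0]
  ],
  "jaw": [-1, -1, -1, -1]
}}

```text
time: 23.3
tool_pos: [0.5192, -0.0118, 0.0884]
tcp_rot: [3.142, 0.0, -0.052]
force: [0.4, 0.1, -1.3]
width: 0.0191
```

{"fn": "play_rows", "kwargs": {
  "dp": [
    [0, 0, -0.15],
    [0, 0, -0.3],
    [0, 0, -0.45],
    [0, 0, -0.6],
    [0, 0, -0.6]
  ],
  "delta_rot": [
    [0, 0, 0],
    [0, 0, 0],
    [0, 0, 0],
    [0, 0, 0],
    [0, 0, 0]
  ],
  "jaw": [-1, -1, -1, -1, -1]
}}

```text
time: 23.92
tool_pos: [0.5192, -0.0118, 0.0824]
tcp_rot: [3.142, 0.0, -0.052]
force: [-0.8, -0.2, -0.3]
width: 0.019
```

{"fn": "play_rows", "kwargs": {
  "dp": [
    [0, 0, -0.1],
    [0, 0, -0.2],
    [0, 0, -0.3],
    [0, 0, -0.3]
  ],
  "delta_rot": [
    [0, 0, 0],
    [0, 0, 0],
    [0, 0, 0],
    [0, 0, 0]
  ],
  "jaw": [-1, -1, -1, -1]
}}

```text
time: 24.42
tool_pos: [0.5192, -0.0118, 0.0794]
tcp_rot: [-3.142, 0.0, -0.052]
force: [0.4, 0.2, -1.5]
width: 0.019
```

{"fn": "play_rows", "kwargs": {
  "dp": [
    [0, 0, -0.1],
    [0, 0, -0.2],
    [0, 0, -0.25],
    [0, 0, -0.25]
  ],
  "delta_rot": [
    [0, 0, 0],
    [0, 0, 0],
    [0, 0, 0],
    [0, 0, 0]
  ],
  "jaw": [-1, -1, -1, -1]
}}

```text
time: 24.92
tool_pos: [0.5193, -0.0118, 0.077]
tcp_rot: [3.142, 0.0, -0.052]
force: [0.3, 0.1, -1.0]
width: 0.0193
```

{"fn": "play_rows", "kwargs": {
  "dp": [
    [0, 0, -0.05],
    [0, 0, -0.1],
    [0, 0, -0.1]
  ],
  "delta_rot": [
    [0, 0, 0],
    [0, 0, 0],
    [0, 0, 0]
  ],
  "jaw": [-1, -1, -1]
}}

```text
time: 25.3
tool_pos: [0.5193, -0.0118, 0.076]
tcp_rot: [3.142, 0.0, -0.052]
force: [1.2, 0.7, -0.9]
width: 0.0192
```

{"fn": "play_rows", "kwargs": {
  "dp": [
    [0, 0, -0.05],
    [0, 0, -0.05]
  ],
  "delta_rot": [
    [0, 0, 0],
    [0, 0, 0]
  ],
  "jaw": [-1, -1]
}}

```text
time: 25.55
tool_pos: [0.5193, -0.0118, 0.0755]
tcp_rot: [-3.142, -0.0, -0.052]
force: [0.2, 1.0, -0.7]
width: 0.0191
```

{"fn": "play_rows", "kwargs": {
  "dp": [
    [0, 0, -0.05],
    [0, 0, -0.05]
  ],
  "delta_rot": [
    [0, 0, 0],
    [0, 0, 0]
  ],
  "jaw": [-1, -1]
}}

```text
time: 25.8
tool_pos: [0.5193, -0.0118, 0.0755]
tcp_rot: [-3.142, -0.0, -0.052]
force: [-1.8, -0.0, 5.9]
width: 0.0187
```

{"fn": "play_rows", "kwargs": {
  "dp": [
    [0, 0, -0.05],
    [0, 0, -0.05]
  ],
  "delta_rot": [
    [0, 0, 0],
    [0, 0, 0]
  ],
  "jaw": [-1, -1]
}}

```text
time: 26.05
tool_pos: [0.5193, -0.0118, 0.0755]
tcp_rot: [-3.141, -0.0, -0.052]
force: [-1.8, 0.7, 10.3]
width: 0.0189
```

{"fn": "play_rows", "kwargs": {
  "dp": [
    [0, 0, 0.06],
    [0, 0, 0.06],
    [0, 0, 0.06],
    [0, 0, 0.06]
  ],
  "delta_rot": [
    [0, 0, 0],
    [0, 0, 0],
    [0, 0, 0],
    [0, 0, 0]
  ],
  "jaw": [-1, -0.5, 0.1, 0.1]
}}

```text
time: 26.55
tool_pos: [0.5193, -0.0118, 0.0749]
tcp_rot: [3.142, 0.0, -0.052]
force: [-0.4, 0.3, -0.6]
width: 0.0468
```

{"fn": "play_rows", "kwargs": {
  "dp": [
    [0, 0, 0],
    [0, 0, 2],
    [0, 0, 5],
    [0, 0, 9],
    [-4, 1, 12]
  ],
  "delta_rot": [
    [0, 0, 0],
    [0, 0, 0],
    [0, 0, 0],
    [0, 0, 0],
    [0, 0, 0]
  ],
  "jaw": [0.1, 0.1, 0.1, 0.1, 0.1]
}}

```text
time: 27.18
tool_pos: [0.482, -0.0023, 0.1967]
tcp_rot: [3.141, -0.005, -0.053]
force: [-1.5, 1.0, 0.4]
width: 0.0467
```

{"fn": "play_rows", "kwargs": {
  "dp": [
    [-2, 1, 1],
    [-2, 1, 1],
    [-2, 1, 1],
    [-2, 1, 1]
  ],
  "delta_rot": [
    [0, 0, 0],
    [0, 0, 0],
    [0, 0, 0],
    [0, 0, 0]
  ],
  "jaw": [0.1, 0.1, 0.1, 0.1]
}}

```text
time: 27.68
tool_pos: [0.4599, 0.0078, 0.2045]
tcp_rot: [3.141, 0.0, -0.053]
force: [0.5, -0.1, 0.3]
width: 0.047
```

Run:
```python
from h import *
o=manip.get_obs();print(o["time"],o["tool_pos"],o["force"],o["width"])
a=imaging.camera("wrist")[:,:,::-1];cv2.imwrite("pics/w11.png",a)
b=imaging.camera("scene")[:,:,::-1];cv2.imwrite("pics/s11.png",cv2.resize(b[190:300,240:430],(760,440),interpolation=cv2.INTER_CUBIC))
cv2.imwrite("pics/t11.png",imaging.camera("top")[:,:,::-1])
```

```text
27.675 [0.45993111 0.00778533 0.20454473] [ 0.51871342 -0.05604922  0.25557408] 0.04704079756317936
```

View pics/w11.png

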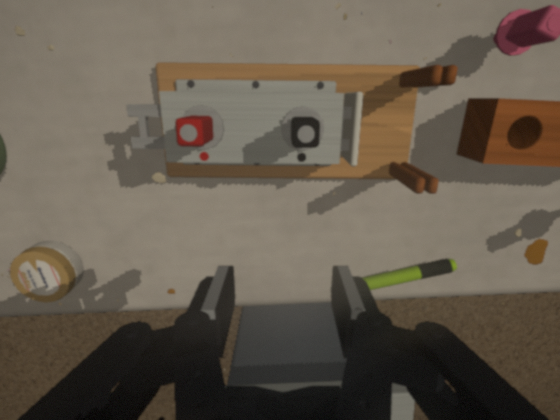

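View pics/s11.png

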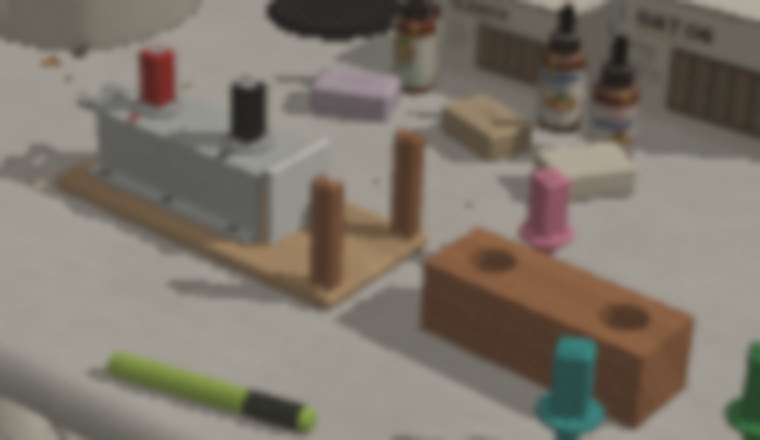

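View pics/t11.png

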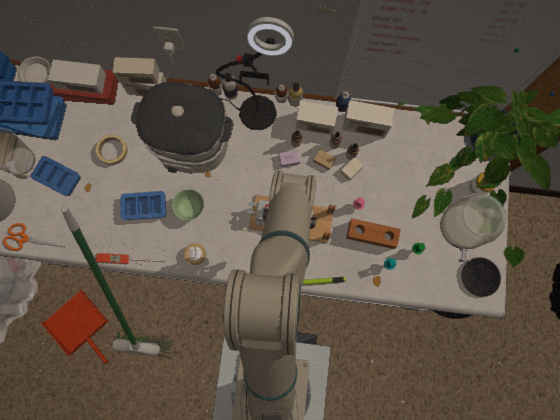

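Both pins stand with their flanges flat on the cover, red at (195,130) and black at (305,132) in the wrist view. The other objects I can see look undisturbed, and the gripper is clear, so I'm handing the job in.

```bash
python3 -c "
from plant import sign_off
print(sign_off())"
```

```text
the job is handed in; nothing more can be done
None
```

Both pins are home in the cutter, the drift pin first and then the bolt with the drift pin left in. I handed the job in at about 28 s.

- **Drift pin:** The camera showed a web about 1.2 mm to +y under the red-dot hole. I probed about 8 mm to -y and the nose dropped into the slot without touching. I then drew the bar to the hole's centre, with about 5 N of drag from the bar. The pin went down freely until its flange met the cover at the expected height, with at most 10 N of contact at the end.
- **Bolt:** It went into the black-dot hole with no resistance felt until its flange met the cover, again at about 10 N.
- **Last checks:** The wrist and scene pictures show both flanges flat on the cover and the gripper clear of everything. The other objects I could see looked to be where they started; the arm hid part of the top view.
- **Disagreements:** Position estimates from different camera views differed by 1 to 5 mm, largest for the red pin in the stand. My estimates of how far the bar was still out of line differed by about 1 mm before seating. Neither caused trouble, since both pins seated without side force.

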